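# Make up the die cassette from the sprung clip strip

## Task

Make up the die cassette for the next crimp run: draw the clamp slide back, then pull the die plates up out of the sprung clip strip one at a time, thickest first and thinnest last. Set each one upright on the cassette floor, push it toe first under the keeper lip home against the back wall, and push it along flush against the end stop or the plate before it, before you load the next. Finally slide the clamp up snug against the last plate, leaving no gaps in the row and the other things on the table where they are.

Things in the scene. Friction and masses are not known exactly. Their poses are not given: they have to be found in the camera images.
- cassette: die cassette, a dark steel base 130 x 250 x 12 mm fixed to the table at the left. Origin: centre of its underside; x points to its back (about the robot's left), y to its end stop (towards the robot), z up. Floor at z 12 mm. A die plate that is home has its origin at x 9 mm, its toe against the back wall and 12 mm of it under the keeper lip
- keeper_lip (a point): middle of the lower front edge of the keeper lip, at x 38, z 23 mm of the cassette (11 mm above its floor); axes as the cassette's. The lip is 9 mm thick and overhangs the back wall (face at x 50) by 12 mm along the whole row. Set a plate down with its origin at x -6 mm or less, so that the toe clears the lip, then push; a plate under the lip cannot be lifted
- end_stop (a point): point on the face of the end stop, at y 95 mm of the cassette; the stop spans x -36..50 and rises to z 42 mm. The row grows from here towards -y of the cassette
- clamp_slide (a joint): clamp slide of the cassette, an aluminium block that runs along the cassette's y; value = clear gap in m between end stop and clamp face, 0 to 0.185; about 4 N of friction, stays where it is left; starts at 0.015 to 0.05. A row of all five plates is 123 mm thick
- clamp_lug (a point): centre of the top of the clamp slide's grip lug, which is like the plates' lugs: 34 mm along the cassette's x, 12 mm along its y, top 84 mm and shoulders 44 mm above the table; it stands 9 mm behind the clamp face; axes as the cassette's
- clamp_face (a point): point on the clamp face that meets the last plate, 28 mm above the table; axes as the cassette's
- clip_strip: aluminium clip strip 120 x 246 mm fixed to the table; origin: centre of its underside, x about to the robot's left, y towards the robot. Plates stand on its floor (z 8 mm), toe against a 36 mm high fence on the left, at y -92, -46, 0, 46, 92 mm in any order. At each place the tongue stands in a 12 mm keyway, 34 mm deep, and a sprung roller over the heel holds it: pull straight up, about 10 N; free after 40 mm
- screen_edge (a point): lower near corner of the press's screen, an upright panel edge-on at y -0.09, from x 0.49 backwards and 0.42 m above the table: keep a tall wrist in front of it when coming from the right and to its left when working
- choke_small: toroid choke, 63 mm across and 52 mm high, a bystander to the right of the clip strip; origin at its foot
- bin: open blue bin of ring terminals, 103 x 68 x 42 mm, a bystander on the right; origin at its foot
- die_a: thickest die plate, steel, 36 mm thick along its own y, 0.45 kg; may be absent. Origin: underside, mid-length and mid-thickness; z up, x to its toe. Side view of all the plates: body x -29..27 mm, z 0..40; low toe x 27..41, z 0..8; key tongue, 10 mm wide, x -37..-29, z 0..38, with a low heel to x -41; grip lug on top x -17..17, z 40..72
- die_b: second die plate, 30 mm thick, 0.38 kg, else as die_a. The grip lug of every plate is 12 mm thick (y) and 34 mm long (x), with flat ends: take it by its ends, closing along the plate's x, fingertips at least 2 mm above the shoulders (z 40), so that neighbours never crowd the fingers; a firm grip (40 N) keeps it from slipping
- die_c: third die plate, 24 mm thick, 0.32 kg, else as die_a. The plates have the same side view and differ only in thickness and bore; at the start those present stand in the clip strip, axes parallel to it (toe to the left), shuffled
- die_d: fourth die plate, 19 mm thick, 0.28 kg, else as die_a
- die_e: thinnest die plate, 14 mm thick, 0.24 kg, else as die_a

How it is judged:
On the way, in this order (a step that is already met when the one before it is completed fails the run):
1. the die plate that is thickest is home: under the keeper lip against the back wall, and flush against the end stop (x of die_a in the frame of cassette above 0.006 m and z of die_a in the frame of cassette between 0.009 and 0.015 m and angle between the x axis of die_a and the x axis of cassette, either way round below 0.07 rad and y of die_a in the frame of cassette above 0.074 m), for 0.2 s.
2. the die plate that is second in thickness is home: under the keeper lip against the back wall, and flush against the plate before it (or the end stop if it is the first) (x of die_b in the frame of cassette above 0.006 m and z of die_b in the frame of cassette between 0.009 and 0.015 m and angle between the x axis of die_b and the x axis of cassette, either way round below 0.07 rad and (y of die_b in the frame of cassette above 0.077 m or y of die_b in the frame of die_a between -0.036 and -0.01 m)), for 0.2 s.
3. the die plate that is third in thickness is home: under the keeper lip against the back wall, and flush against the plate before it (or the end stop if it is the first) (x of die_c in the frame of cassette above 0.006 m and z of die_c in the frame of cassette between 0.009 and 0.015 m and angle between the x axis of die_c and the x axis of cassette, either way round below 0.07 rad and (y of die_c in the frame of cassette above 0.08 m or y of die_c in the frame of die_a between -0.033 and -0.01 m or y of die_c in the frame of die_b between -0.03 and -0.01 m)), for 0.2 s.
4. the die plate that is fourth in thickness is home: under the keeper lip against the back wall, and flush against the plate before it (or the end stop if it is the first) (x of die_d in the frame of cassette above 0.006 m and z of die_d in the frame of cassette between 0.009 and 0.015 m and angle between the x axis of die_d and the x axis of cassette, either way round below 0.07 rad and (y of die_d in the frame of cassette above 0.0825 m or y of die_d in the frame of die_a between -0.0305 and -0.01 m or y of die_d in the frame of die_b between -0.0275 and -0.01 m or y of die_d in the frame of die_c between -0.0245 and -0.01 m)), for 0.2 s.
5. the die plate that is thinnest is home: under the keeper lip against the back wall, and flush against the plate before it (or the end stop if it is the first) (x of die_e in the frame of cassette above 0.006 m and z of die_e in the frame of cassette between 0.009 and 0.015 m and angle between the x axis of die_e and the x axis of cassette, either way round below 0.07 rad and (y of die_e in the frame of cassette above 0.085 m or y of die_e in the frame of die_a between -0.028 and -0.01 m or y of die_e in the frame of die_b between -0.025 and -0.01 m or y of die_e in the frame of die_c between -0.022 and -0.01 m or y of die_e in the frame of die_d between -0.0195 and -0.01 m)), for 0.2 s.
At the end, for the whole second after the job is handed in: all plates flat on the floor, square within 0.07 rad, toe under the lip within 3 mm of the back wall, thickest at the end stop and down in order, each within 3 mm of the stop or plate before; clamp face within 3 mm of the last plate; all at rest (all of step 1 and all of step 2 and all of step 3 and all of step 4 and all of step 5 and (y of die_a in the frame of clamp_face below 0.021 m or y of die_b in the frame of clamp_face below 0.018 m or y of die_c in the frame of clamp_face below 0.015 m or y of die_d in the frame of clamp_face below 0.0125 m or y of die_e in the frame of clamp_face below 0.01 m) and linear speed of each of die_a, die_b, die_c, die_d, die_e below 0.02 m/s); the robot touches nothing.
It fails at once if the choke is pushed more than 3 cm from its place (distance of choke_small from where it was at the start of the episode above 0.03 m).
It fails at once if the terminal bin is pushed more than 3 cm from its place (distance of bin from where it was at the start of the episode above 0.03 m).
Of die_a, die_b, die_c, die_d, die_e only 3 to 5 are there at a start; the rules pass over those that are not, and their reading is None.
At some moment in a run one of die_a, die_b, die_c, die_d, die_e may be knocked a few centimetres aside while the robot is not near it.
Once in a run the grip may slacken for a moment while it holds something.
It also fails if it takes over 210 s, if anything falls off the work surface, if the arm or the gripper's body presses on something with over 40 N, if the wrist force passes 120 N, or if a joint passes its speed limit or range.

## Robot

A 6-joint arm with a two-finger parallel gripper is mounted at the origin on a cart in front of the work surface, level with it; the furniture and walls round the work are solid. World frame = base frame: x ahead of the robot, y to its left, z up, the work surface at z = 0. Lengths are in m, angles in rad, forces in N, time in s.
With the tool pointing down it reaches from about 0.35 to 0.85 m from the base axis. Payload 8.1 kg.
Tool frame: the origin (TCP) lies on the mounting face of the last link; the fingertips stand 186 mm ahead of it and the grasp point (between the pads) lies 167 mm ahead of it (arm.tcp_to_grasp is the z of the grasp point in the tool frame, in m); z points along the fingers, y is the line along which they close (so a half turn about z gives the same grasp; the last joint's range is limited). The gripper opens to 93 mm and grips with 3 to 60 N. Pads are 15 mm wide; open, the fingers measure 128 mm over their backs; the gripper's body (75 mm by 188 mm) begins 65 mm behind the grasp point.
Start: joints at [-1.389, 0.13, 1.488, -0, 1.523, -0.085], TCP at [0.158, -0.579, 0.405] pointing down, gripper open.
Joint ranges: [-2.96, 2.96], [-0.89, 2.26], [0.02, 2.5], [-1.34, 4.48], [0, 2.73], [-2.66, 2.66]. Speed limits (rad/s): [2.39, 2.39, 2.79, 3.14, 3.14, 3.14].

## Interface

Orientations are given as a unit quaternion [w, x, y, z].
In Python, from plant import arm, eoat, imaging gives the robot as it stands. Calls block until the motion is done:
- arm.move_ptp(position, orientation): joint-space move of the TCP to a pose.
- arm.movel(position, rotation=None, v=0.15): straight line of the TCP; rotation=None keeps the orientation; v is the mean speed in m/s.
- arm.move_j(angles): joint-space move.
- eoat.grip(opening): finger opening in m; the grip force is fixed at half the most; returns when the fingers have stopped.
- arm.pause(seconds).
- arm.solve_ik(position, orientation): joint angles nearest the present ones, or None.
- arm.get_obs(): the state.
- imaging.snapshot(name): name is "scene" or "top" or "wrist"; returns the picture (400x640x3 uint8, blue, green, red); there is no depth.
- imaging.calibration(name): a dict with "fx", "fy", "cx", "cy" (pixels), "cam_to_world" (4x4, takes a point from camera to world coordinates); the wrist camera has in their place "tool_from_camera" (4x4, takes a point from camera to tool coordinates, whose origin is the TCP and whose axes are the flange's). Camera axes: x right, y down, z forward; pixel columns grow to the right and rows downward; lengths in m; the calibration is good to about 2 mm. The wrist camera is an equidistant fisheye: a pixel r from the principal point sees the ray r / f radians off the axis. A picture is of the moment at which its call begins: read the wrist's pose just before it. calibration takes no time and is no camera call.
A pose or a line that the arm cannot do raises arm.Unreachable and nothing moves.
- arm.sign_off(): hands the job in; it is judged then, once.
The state is a dict: "time": time; "joint_positions": joint angles; "joint_vel": joint speeds; "tau": joint torques, N m; "tool_pos": TCP position; "ee_rot": TCP orientation; "contact_force": force on the tool from outside, world axes, zero at the start; "ft_torque": the same for the moment, N m; "grip_width": finger opening in m; "grip_force": force on a finger pad.
Only numpy, scipy, OpenCV 4.12 (cv2) and the standard library are available. Lean on these libraries where they do the work, as an engineer would, in place of code of your own. Each camera call takes 0.05 s, during which the arm holds its last target. There are 200 camera calls.

## Working session

There is one attempt and no reset: what is moved stays moved. The work goes in short steps, each a Python script; the robot and the scene stay as the last script left them, time stands still between calls to the robot, and variables do not carry over. Pictures are saved under pics/ and viewed, at most 14 in all, crops included, and the job is handed in when it is done.

```bash
mkdir -p pics; ls; python3 - <<'E'
from plant import arm,eoat,imaging
import cv2,numpy as np
for n in("scene","top"):
    im=imaging.snapshot(n); cv2.imwrite(f"pics/{n}0.png",im)
    c=imaging.calibration(n); print(n,c["fx"],c["cx"],c["cy"],np.round(c["cam_to_world"],4).tolist())
c=imaging.calibration("wrist");print({k:np.round(v,4).tolist() for k,v in c.items()})
o=arm.get_obs();print(o["tool_pos"],o["ee_rot"],o["time"],o["contact_force"],o["grip_width"])
E
```

```text
pics
scene 413.2417606554701 317.18811219005215 196.90483631954652 [[-0.4744, -0.6619, 0.5804, -0.1625], [-0.8803, 0.358, -0.3112, 0.3971], [-0.0018, -0.6586, -0.7525, 1.1633], [0.0, 0.0, 0.0, 1.0]]
top 363.57125579812765 319.9044501761841 201.8287753806947 [[0.0145, -0.9955, 0.0939, 0.4311], [-0.9999, -0.0149, -0.0029, 0.0634], [0.0043, -0.0939, -0.9956, 1.2695], [0.0, 0.0, 0.0, 1.0]]
{'fx': 309.7069, 'fy': 309.7069, 'cx': 314.8338, 'cy': 199.5433, 'tool_from_camera': [[0.0018, -0.9637, -0.2671, 0.0734], [1.0, 0.0014, 0.0015, -0.0001], [-0.001, -0.2671, 0.9637, 0.0201], [0.0, 0.0, 0.0, 1.0]]}
[ 0.15815359 -0.57856745  0.40379893] [-8.14186024e-04  9.91116697e-01  1.32992588e-01 -3.95542118e-05] 0.1 [ 0.48593813 -0.47859465  0.76040992] 0.09284297435670465
```

View pics/top0.png

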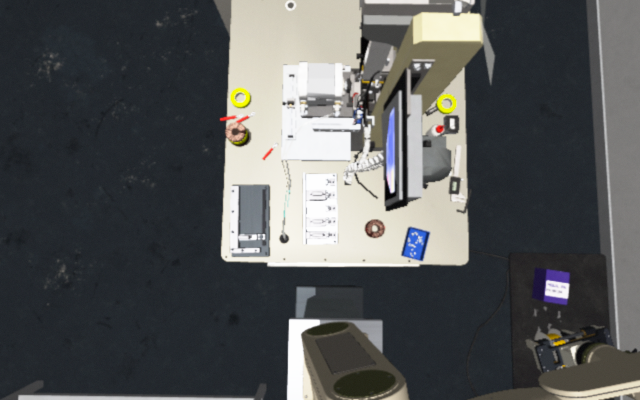

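View pics/scene0.png

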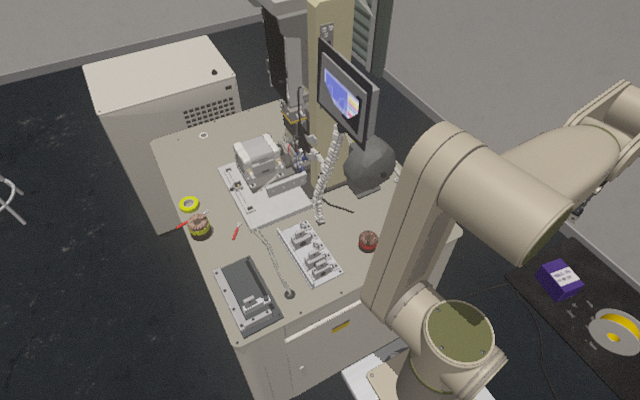

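The top view shows the cassette at cols 230-270, rows 184-256, the clip strip at cols 304-338, rows 173-245, the choke at (375,228) and the bin at (416,243). I'll enlarge both crops.

```bash
python3 - <<'E'
import cv2,numpy as np
a=cv2.imread("pics/top0.png")[165:265,222:348]; b=cv2.imread("pics/scene0.png")[212:342,205:350]
a=cv2.resize(a,None,fx=5.5,fy=5.5,interpolation=cv2.INTER_CUBIC);cv2.imwrite("pics/top1.png",a)
b=cv2.resize(b,None,fx=4.5,fy=4.5,interpolation=cv2.INTER_CUBIC);cv2.imwrite("pics/scene1.png",b)
E
```

```text
(no output)
```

View pics/top1.png

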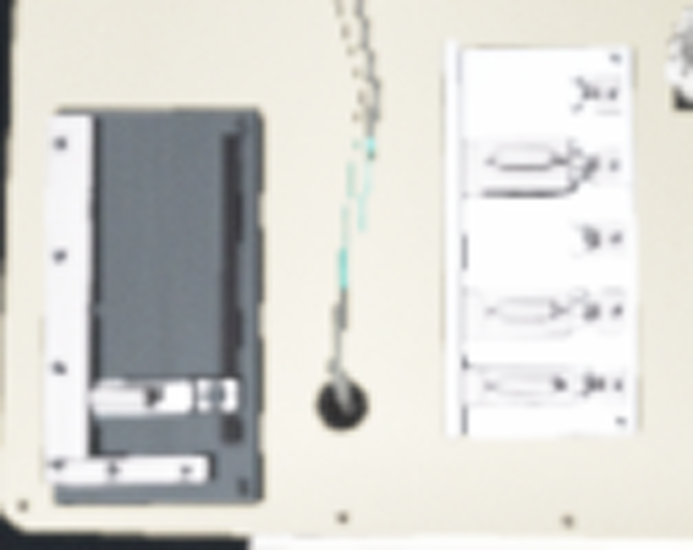

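View pics/scene1.png

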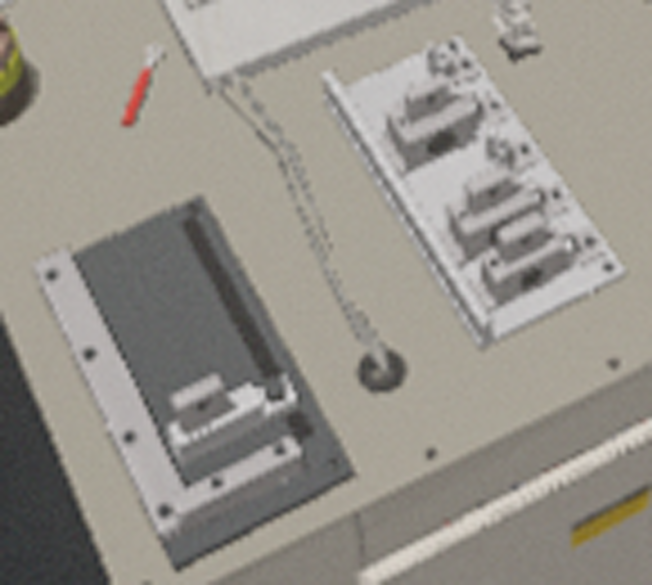

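The crops show three plates, at strip places y ≈ -46, +46 and +92. The clamp is near the end stop. Next I move in front of the screen and look with the wrist camera.

```bash
cat > h.py <<'E'
from plant import arm,eoat,imaging
import cv2,numpy as np
from scipy.spatial.transform import Rotation as R
def q_yaw(y):  # tool down, tool x at world yaw y (y=0: tool x = world x, tool y = -world y)
    r=R.from_euler('z',y)*R.from_euler('x',np.pi); q=r.as_quat(); return [q[3],q[0],q[1],q[2]]
def cam(name,obs=None):
    c=imaging.calibration(name); K=np.array([[c["fx"],0,c["cx"]],[0,c["fy"],c["cy"]],[0,0,1]])
    if name!="wrist": return K,np.array(c["cam_to_world"])
    q=obs["ee_rot"]; T=np.eye(4); T[:3,:3]=R.from_quat([q[1],q[2],q[3],q[0]]).as_matrix(); T[:3,3]=obs["tool_pos"]
    return K,T@np.array(c["tool_from_camera"])
def rays(name,K,T,px):
    p=np.array(px,float).reshape(-1,1,2)
    f=cv2.fisheye.undistortPoints(p,K,np.zeros(4)) if name=="wrist" else cv2.undistortPoints(p,K,None)
    d=np.c_[f.reshape(-1,2),np.ones(len(p))]@T[:3,:3].T
    return T[:3,3],d/np.linalg.norm(d,axis=1)[:,None]
def onplane(name,K,T,px,z):
    o,d=rays(name,K,T,px); return o+d*((np.asarray(z)-o[2])/d[:,2])[:,None]
def two(o1,d1,o2,d2):
    # midpoint and miss distance for each ray pair
    out=[]
    for a,b in zip(d1,d2):
        s=np.linalg.lstsq(np.c_[a,-b],o2-o1,rcond=None)[0]; p,q=o1+s[0]*a,o2+s[1]*b; out.append(np.r_[(p+q)/2,np.linalg.norm(p-q)])
    return np.array(out)
def snap(tag,name="wrist"):
    o=arm.get_obs(); im=imaging.snapshot(name); cv2.imwrite(f"pics/{tag}.png",im); K,T=cam(name,o); np.savez(f"pics/{tag}.npz",K=K,T=T); return im,K,T
E
python3 - <<'E'
from h import *
K,T=cam("top")
px=np.array([[447,43],[447,435],[635,43],[635,435],[262,108],[262,503],[48,113],[48,480]])/5.5+[222,165]
print(np.round(onplane("top",K,T,px,[.036,.036,.008,.008,.012,.012,.03,.03]),3).tolist())
def st():
    o=arm.get_obs();print(np.round(o["tool_pos"],3),np.round(o["joint_positions"],2),round(o["time"],1))
arm.move_ptp([.2,-.33,.40],q_yaw(-1.0)); st()
arm.move_ptp([.40,.09,.40],q_yaw(0)); st()
for tag,p in [("s1",[.46,.07,.38]),("s2",[.52,.07,.38]),("c1",[.50,.26,.38]),("c2",[.42,.26,.38])]:
    arm.movel(p,v=.15); arm.pause(.3); snap(tag); st()
E
```

```text
[[0.647, 0.118, 0.036], [0.404, 0.114, 0.036], [0.653, -0.0, 0.008], [0.405, -0.003, 0.008], [0.607, 0.236, 0.012], [0.359, 0.229, 0.012], [0.6, 0.367, 0.03], [0.372, 0.358, 0.03]]
[ 0.2  -0.33  0.4 ] [-1.16 -0.48  2.04 -0.    1.59  1.41] 1.4
[0.4   0.089 0.4  ] [ 0.09 -0.41  1.99 -0.    1.56  1.67] 3.1
[0.46 0.07 0.38] [ 0.04 -0.23  1.88  0.    1.49  1.61] 4.1
[0.52 0.07 0.38] [ 0.04 -0.06  1.73  0.    1.47  1.61] 5.0
[0.5  0.26 0.38] [ 0.39  0.04  1.62 -0.    1.47  1.96] 6.8
[0.42 0.26 0.38] [ 0.45 -0.15  1.81 -0.    1.48  2.02] 7.8
```

View pics/s1.png

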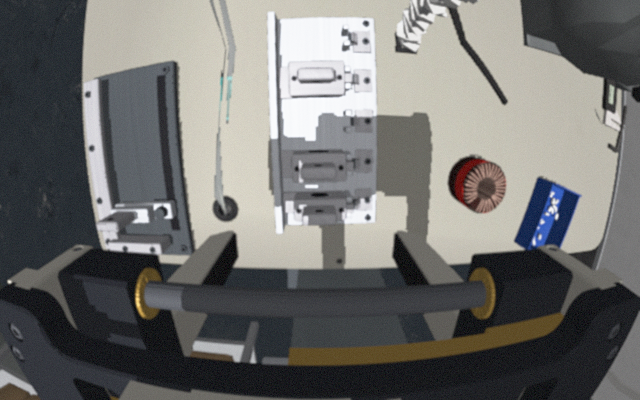

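View pics/c2.png

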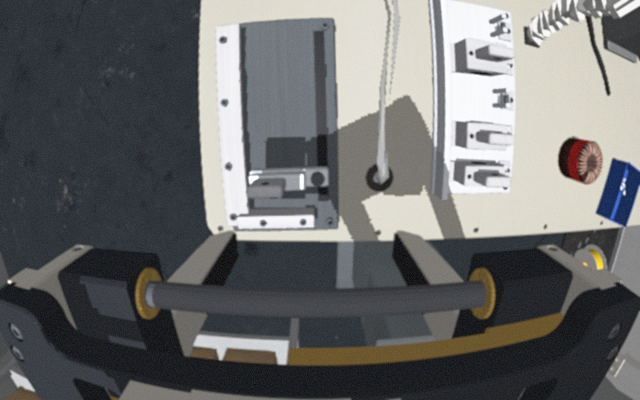

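s1 shows plates at lugs (318,75), (318,172) and (318,210). c2 shows the clamp lug at about (268,188), the end-stop bar at (275,220) and the lip wall at cols 217-240. I'll enlarge pairs of views so I can pick pixels.

```bash
python3 - <<'E'
import cv2,numpy as np
def crop(t,x,y,w,h,f):
    im=cv2.imread(f"pics/{t}.png")[y:y+h,x:x+w]; im=cv2.resize(im,None,fx=f,fy=f,interpolation=cv2.INTER_CUBIC)
    for k in range(0,w,20): cv2.putText(im,str(x+k),(int(k*f),9),0,.3,(0,0,255),1);cv2.line(im,(int(k*f),10),(int(k*f),14),(0,0,255),1)
    for k in range(0,h,20): cv2.putText(im,str(y+k),(0,int(k*f)+4),0,.3,(0,0,255),1)
    return im
cv2.imwrite("pics/m1.png",np.hstack([crop("s1",260,50,130,190,3),crop("s2",260,90,130,190,3)]))
cv2.imwrite("pics/m2.png",np.hstack([crop("c1",190,40,155,225,2.55),crop("c2",205,10,155,225,2.55)]))
E
```

```text
(no output)
```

View pics/m1.png

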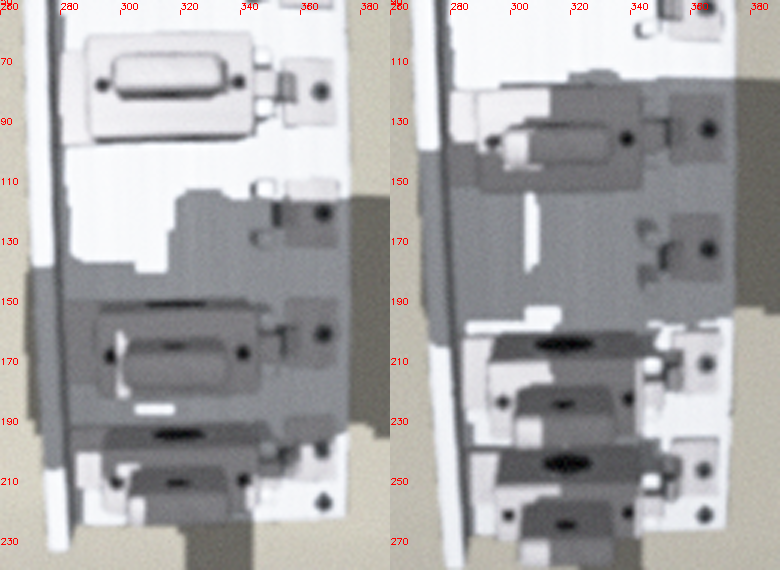

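View pics/m2.png

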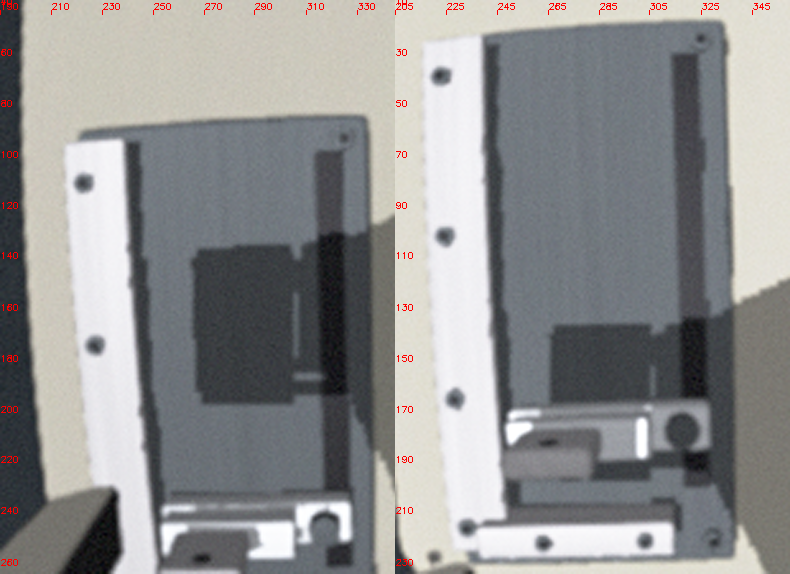

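m1 shows the far plate's shoulders at s1 (289-345, 62-95). It looks thickest (~33 px), then ~29 px and ~25 px for the next two. m2 gives the cassette base corners, lip edge, end-stop top edge and clamp lug. Now I turn the pixels into positions.

```bash
cat > meas.py <<'E'
from h import *
def L(t): d=np.load(f"pics/{t}.npz"); return d["K"],d["T"]
S1=lambda p:np.array(p,float)/3+[260,50]; S2=lambda p:(np.array(p,float)-[390,0])/3+[260,90]
C1=lambda p:np.array(p,float)/2.55+[190,40]; C2=lambda p:(np.array(p,float)-[395,0])/2.55+[205,10]
def P(t,px,z): return onplane("wrist",*L(t),px,z)
def tri(t1,p1,t2,p2): return two(*rays("wrist",*L(t1),p1),*rays("wrist",*L(t2),p2))
E
python3 - <<'E'
from meas import *
np.set_printoptions(suppress=True,precision=4)
# strip corners/screws
print("screws",tri("s1",S1([[321,92],[324,213],[323,334],[322,450]]),"s2",S2([[709,129],[709,250],[707,364],[705,470]])))
print("bores",tri("s1",S1([[102,85],[238,82],[110,356],[243,353],[117,483],[243,480]]),"s2",S2([[493,142],[627,139],[503,402],[628,399],[508,516],[628,513]])))
print("lugends far", P("s1",S1([[112,70],[226,70]]),.08),"P2",P("s1",S1([[122,365],[228,365]]),.08),"P3",P("s1",S1([[127,490],[228,490]]),.08))
print("lug rows s1",P("s1",S1([[170,53],[170,92],[175,349],[175,391],[178,488],[178,524]]),.08)[:,0])
print("lug rows s2",P("s2",S2([[556,125],[556,163],[564,417],[564,446],[566,536],[566,566]]),.08)[:,0])
print("shoulder s1",P("s1",S1([[90,36],[90,137],[100,308],[100,397],[108,447],[108,522]]),.048)[:,0])
print("shoulder s2",P("s2",S2([[480,87],[480,190],[495,360],[495,445],[503,485],[503,538]]),.048)[:,0])
print("cass screws",tri("c1",C1([[83,183],[95,345],[345,138]]),"c2",C2([[441,76],[445,236],[701,40]])))
print("base corners",P("c1",C1([[367,118]]),.012),P("c2",C2([[724,22],[735,556]]),.012))
print("wall top screws c2",P("c2",C2([[441,76],[445,236],[455,399],[467,527]]),.032))
print("lip c2",P("c2",C2([[484,38],[490,200],[497,360],[506,520]]),.032),"c1",P("c1",C1([[123,140],[135,300],[155,480]]),.032))
print("stop face",P("c2",C2([[480,523],[673,523]]),.042))
print("clamp lug",P("c2",C2([[503,450],[592,450],[503,478],[592,478]]),.084))
E
```

```text
screws [[0.5746 0.0116 0.0119 0.0002]
 [0.5286 0.0106 0.015  0.0001]
 [0.4826 0.0093 0.0133 0.0003]
 [0.4369 0.0078 0.0136 0.0005]]
bores [[0.5715 0.0904 0.0486 0.0004]
 [0.5726 0.0456 0.049  0.0003]
 [0.4798 0.0881 0.0492 0.0005]
 [0.4809 0.0432 0.0491 0.0002]
 [0.4351 0.0865 0.0508 0.0004]
 [0.4362 0.0421 0.0505 0.0001]]
lugends far [[0.5722 0.0856 0.08  ]
 [0.5723 0.0518 0.08  ]] P2 [[0.4822 0.0829 0.08  ]
 [0.4823 0.0503 0.08  ]] P3 [[0.442  0.0816 0.08  ]
 [0.4421 0.0496 0.08  ]]
lug rows s1 [0.5773 0.5653 0.4872 0.4741 0.4427 0.4306]
lug rows s2 [0.5787 0.5672 0.4859 0.4757 0.4424 0.4305]
shoulder s1 [0.5885 0.5539 0.4961 0.4652 0.4474 0.4196]
shoulder s2 [0.59   0.5551 0.4951 0.4627 0.4466 0.4242]
cass screws [[0.5805 0.3579 0.0332 0.0003]
 [0.5106 0.3558 0.0327 0.0001]
 [0.5981 0.2479 0.0117 0.0006]]
base corners [[0.6071 0.2381 0.012 ]] [[0.6069 0.2381 0.012 ]
 [0.3619 0.231  0.012 ]]
wall top screws c2 [[0.5809 0.3581 0.032 ]
 [0.5106 0.356  0.032 ]
 [0.4405 0.3541 0.032 ]
 [0.3825 0.3525 0.032 ]]
lip c2 [[0.5965 0.3396 0.032 ]
 [0.5249 0.3362 0.032 ]
 [0.457  0.3346 0.032 ]
 [0.386  0.3342 0.032 ]] c1 [[0.598  0.3405 0.032 ]
 [0.5298 0.337  0.032 ]
 [0.4485 0.3325 0.032 ]]
stop face [[0.3878 0.3437 0.042 ]
 [0.3883 0.2601 0.042 ]]
clamp lug [[0.4299 0.322  0.084 ]
 [0.4298 0.2893 0.084 ]
 [0.4193 0.3226 0.084 ]
 [0.4193 0.2895 0.084 ]]
```

The measurements are consistent. The plates are A (far, 35 mm), B (31 mm) and ~C (25 mm), the strip and cassette yaw is about 0.027-0.028 rad, and the clamp gap is about 28 mm. I draw the clamp back first.

```bash
cat > ops.py <<'E'
from h import *
A=.028; Q=q_yaw(A); G=arm.tcp_to_grasp
O=np.array([.4827,.2985]); U=np.array([-np.sin(A),np.cos(A)]); W=np.array([-np.cos(A),-np.sin(A)])
def cas(xc,yc,zg): return np.r_[O+xc*U+yc*W,zg+G]          # grasp point in cassette x,y and world z -> TCP
def tocas(p): d=np.asarray(p)[:2]-O; return np.array([d@U,d@W])
def F(n=1): return np.array(arm.get_obs()["contact_force"])
def tp(): return np.array(arm.get_obs()["tool_pos"])
def log(t):
    o=arm.get_obs(); p=o["tool_pos"]; print(t,"t%.1f"%o["time"],"cas",np.round(tocas(p)*1e3,1),"grasp",np.round([p[0],p[1],p[2]-G],4),"F",np.round(o["contact_force"],1),"w %.4f gf %.1f"%(o["grip_width"],o["grip_force"]),flush=True)
def guarded(d,dist,thr,step=.0015,v=.03):
    """step along unit d until the opposing force has risen by thr; True if contact"""
    d=np.asarray(d,float); arm.pause(.15); f0=F(); p=tp()
    for k in range(1,int(dist/step)+1):
        arm.movel((p+d*step*k).tolist(),v=v)
        if -(F()-f0)@d>thr: return True
    return False
U3,W3,Z3=np.r_[U,0],np.r_[W,0],np.array([0,0,1.])
def mv(p,v=.15): arm.movel(list(map(float,p)),v=v)
E
python3 - <<'E'
from ops import *
arm.movel([.4246,.3059,.30],Q,v=.15); eoat.grip(.06)
mv([.4246,.3059,.105+G]); log("above")
print(guarded(-Z3,.035,6,step=.005,v=.06)); log("down")
eoat.grip(.02); log("grip")
p=tp(); mv(p-W3*.142,v=.08); log("drawn")
eoat.grip(.06); mv(tp()+[0,0,.08]); log("up")
mv([.50,.08,.38],v=.25); arm.pause(.2); snap("s3")
E
```

```text
above t9.6 cas [ 8.8 58.4] grasp [0.4241 0.3056 0.1041] F [-0.1  1.   0.2] w 0.0602 gf 0.0
False
down t11.5 cas [ 9.1 57.7] grasp [0.4247 0.306  0.0705] F [-0.2  0.1  0.6] w 0.0599 gf 0.0
grip t12.1 cas [ 9.9 57.5] grasp [0.4249 0.3068 0.0712] F [ 0.1  6.4 -1. ] w 0.0335 gf 30.0
drawn t14.0 cas [ 10.2 -84.4] grasp [0.5668 0.3111 0.0712] F [-1.5  4.7 -0.5] w 0.0336 gf 30.0
up t15.3 cas [  9.8 -84.2] grasp [0.5666 0.3107 0.1504] F [ 0.1 -1.  -0.4] w 0.0601 gf 0.0
```

Clamp drawn. Now plate A.

```bash
sed -i 's/\.2985\]/.2995]/' ops.py; cat >> ops.py <<'E'
def pick(x,y):
    eoat.grip(.06); arm.movel([x,y,.12+G],Q,v=.2); mv([x,y,.105+G])
    guarded(-Z3,.033,6,step=.0055,v=.06); log("down")
    eoat.grip(.02); log("grip")
    p=tp(); f0=F()[2]
    for k in range(1,11): mv(p+Z3*.006*k,v=.06)
    arm.pause(.3); log("lifted; dFz %.1f"%(F()[2]-f0))
def place(yc,go=True):
    mv(cas(-12,yc,.155),v=.15); arm.pause(.3); log("over")
E
python3 - <<'E'
from ops import *
pick(.572,.0687)
p=tp(); mv(p+[0,0,.03]); arm.pause(.2)
mv(cas(-12,.070,.165),v=.12); arm.pause(.2); log("over"); snap("a1")
E
```

```text
down t19.6 cas [-233.1  -82.7] grasp [0.5719 0.0688 0.0727] F [-0.1 -0.1  0.4] w 0.0600 gf 0.0
grip t20.1 cas [-232.7  -83. ] grasp [0.5722 0.0692 0.0734] F [0.5 3.4 1.6] w 0.0338 gf 30.0
lifted; dFz -6.1 t22.9 cas [-232.8  -82.9] grasp [0.5721 0.0692 0.1332] F [ 1.5 -0.2 -4.6] w 0.0337 gf 30.0Traceback (most recent call last):
  File "<stdin>", line 4, in <module>
  File "ops.py", line 18, in mv
    def mv(p,v=.15): arm.movel(list(map(float,p)),v=v)
                     ~~~~~~~~~^^^^^^^^^^^^^^^^^^^^^^^^
plant.Unreachable: the arm cannot follow that straight line within its joint ranges
```

```bash
python3 - <<'E'
from ops import *
print(np.round(arm.get_obs()["joint_positions"],3)); log("")
a=tp(); b=cas(-12,.070,.165); print(a,b)
for s in np.linspace(0,1,6):
    q=arm.solve_ik((a+(b-a)*s).tolist(),Q); print(s,None if q is None else np.round(q,3))
E
```

```text
[ 0.031  0.114  1.646 -0.     1.384  1.574]
 t23.5 cas [-232.8  -82.5] grasp [0.5717 0.0691 0.1619] F [-0.4 -0.  -3.9] w 0.0335 gf 30.0
[0.57169976 0.06913389 0.32921916] [  0.74868354 -11.69775605   0.3323    ]
0.0 [ 0.031  0.113  1.647 -0.     1.382  1.574]
0.2 None
0.4 None
0.6000000000000001 None
0.8 None
1.0 None
```

A units slip on my part: cas() takes metres.

```bash
python3 - <<'E'
from ops import *
mv(cas(-.012,.070,.165),v=.12); arm.pause(.2); log("over"); snap("a1")
E
```

```text
over t26.1 cas [-12.2  69.9] grasp [0.4132 0.2854 0.165 ] F [ 0.4 -0.  -4.6] w 0.0337 gf 30.0
```

View pics/a1.png

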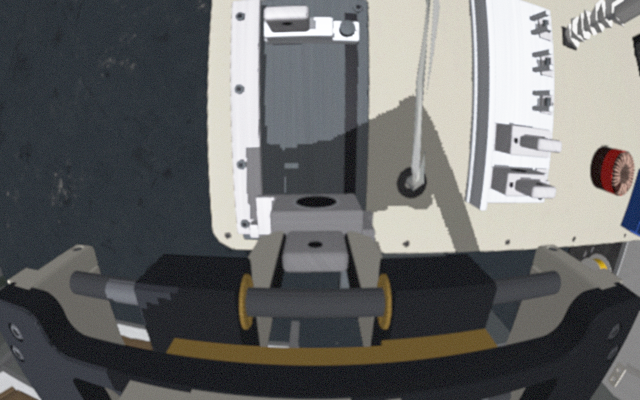

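a1 shows the plate hanging upright between the pads (lug at (315,250), body cols 273-360) over the cassette by the end stop, with the clamp well back. I set it down, push it under the lip, then to the stop.

```bash
cat >> ops.py <<'E'
def load(yc):
    mv(cas(-.012,yc,.088),v=.12); log("low")
    print(guarded(-Z3,.016,5,step=.001)); log("floor")
    if F()[2]>8: mv(tp()+Z3*.0005,v=.03)
    print(guarded(U3,.028,9,step=.001)); log("toe home")
    print(guarded(W3,.02,9,step=.001)); log("flush")
    print(guarded(U3,.004,7,step=.0007)); log("home2")
    arm.pause(.3)
def release():
    eoat.grip(.06); log("released"); mv(tp()+[0,0,.07]); 
E
python3 - <<'E'
from ops import *
load(.070)
E
```

```text
low t26.9 cas [-11.8  69.7] grasp [0.4134 0.2857 0.0887] F [-0.3 -0.3 -5.5] w 0.0338 gf 30.0
True
floor t30.3 cas [-11.5  69. ] grasp [0.4141 0.2861 0.0774] F [-1.  -1.2  5.8] w 0.0337 gf 30.0
True
toe home t36.2 cas [10.3 68.9] grasp [0.4136 0.3079 0.0775] F [ -1.1 -14.4   9.9] w 0.0342 gf 30.0
True
flush t39.1 cas [ 9.7 78.6] grasp [0.4038 0.307  0.0777] F [ 8.8 -7.6 -1.8] w 0.0339 gf 30.0
True
home2 t40.0 cas [10.4 77.9] grasp [0.4045 0.3077 0.0777] F [  4.9 -14.9   6.1] w 0.0335 gf 30.0
```

A is home. I release it, check the view, and pick B.

```bash
python3 - <<'E'
from ops import *
release(); mv([.43,.22,.36],v=.25); arm.pause(.2); snap("a2"); log("")
E
```

```text
released t41.0 cas [11.9 78.7] grasp [0.4037 0.3092 0.0777] F [ 0.2 -0.4 -0.4] w 0.0602 gf 0.0
 t42.4 cas [-77.1  55.5] grasp [0.4294 0.2209 0.1916] F [-0.2 -0.3  0.4] w 0.0603 gf 0.0
```

View pics/a2.png

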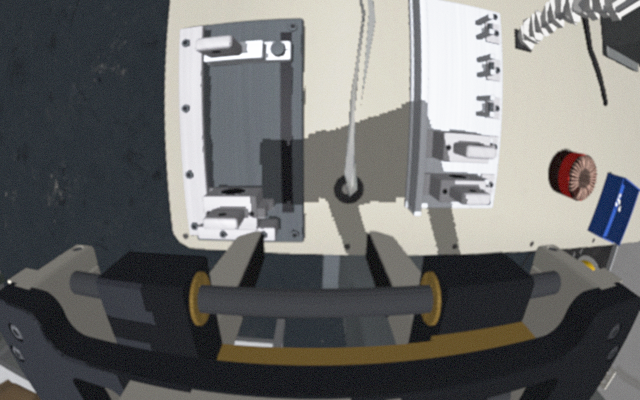

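a2 shows A against the stop under the lip (lug at (218,224)), with B and C still standing in their places (lugs at (478,150) and (478,184)). Now B.

```bash
python3 - <<'E'
from ops import *
d=np.load("pics/a2.npz"); print(onplane("wrist",d["K"],d["T"],[[478,150],[478,184]],.08))
pick(.4807,.067); mv(tp()+[0,0,.03]); log("high")
if arm.get_obs()["grip_width"]>.03:
    yc=.095-.036-.015-.008; mv(cas(-.012,yc,.165),v=.12); arm.pause(.2); snap("b1"); load(yc)
E
```

```text
[[0.48246209 0.07163793 0.08      ]
 [0.45043982 0.06692875 0.08      ]]
down t45.5 cas [-231.9    8.7] grasp [0.4805 0.0674 0.0721] F [ 0.5 -0.3 -0.3] w 0.0598 gf 0.0
grip t46.1 cas [-231.9    8.3] grasp [0.4809 0.0674 0.0728] F [0.2 0.6 0.8] w 0.0336 gf 30.0
lifted; dFz -4.7 t48.9 cas [-231.9    8.4] grasp [0.4808 0.0674 0.1326] F [-0.   0.  -3.9] w 0.0338 gf 30.0
high t49.2 cas [-231.9    8. ] grasp [0.4812 0.0674 0.1633] F [-0.7 -0.4 -3.4] w 0.0339 gf 30.0
low t52.3 cas [-11.8  35.6] grasp [0.4474 0.2867 0.0887] F [-0.1  0.5 -2.9] w 0.0338 gf 30.0
True
floor t55.7 cas [-11.7  35.2] grasp [0.4478 0.2868 0.077 ] F [-2.7 -0.8  4.6] w 0.0337 gf 30.0
True
toe home t61.6 cas [10.1 35.1] grasp [0.4473 0.3087 0.077 ] F [ -0.5 -11.8   9.4] w 0.0337 gf 30.0
True
flush t64.5 cas [ 9.6 44.8] grasp [0.4376 0.3079 0.0772] F [ 9.  -5.7 -1.3] w 0.0337 gf 30.0
True
home2 t65.4 cas [10.3 44.2] grasp [0.4382 0.3086 0.0772] F [  3.6 -12.8   6.4] w 0.0339 gf 30.0
```

```bash
python3 - <<'E'
from ops import *
release()
mv([.43,.20,.36],v=.25); arm.pause(.2); snap("b2")
E
```

```text
released t66.3 cas [11.8 44.9] grasp [0.4374 0.3101 0.0771] F [0.1 0.4 0.3] w 0.0602 gf 0.0
```

View pics/b2.png

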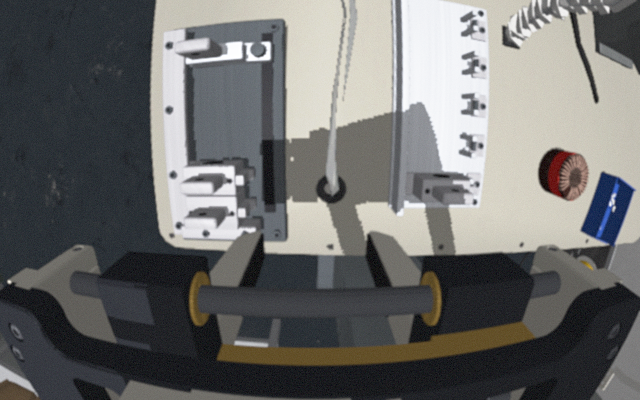

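b2 shows A and B in the cassette and C still in its place. I crop in to check the A-B joint.

```bash
python3 - <<'E'
import cv2
im=cv2.imread("pics/b2.png")[150:245,160:270]; cv2.imwrite("pics/b2c.png",cv2.resize(im,None,fx=6,fy=6,interpolation=cv2.INTER_CUBIC))
E
```

```text
(no output)
```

View pics/b2c.png

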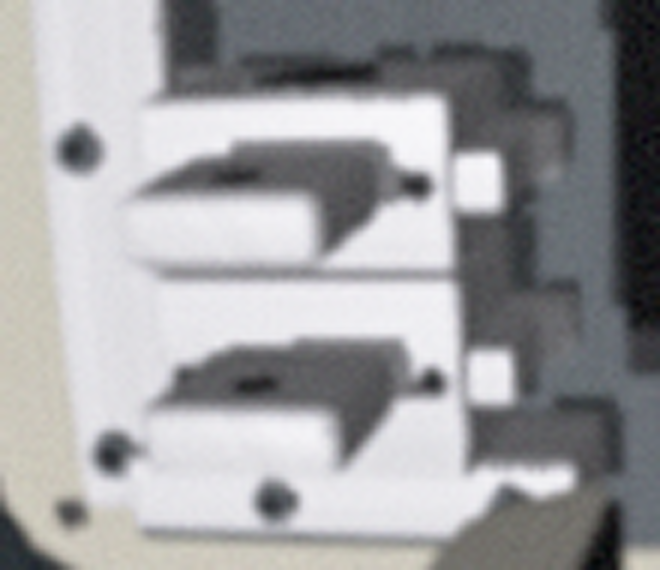

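A and B are flush, with only a hairline at crop row 272. Now C.

```bash
python3 - <<'E'
from ops import *
pick(.436,.0662); mv(tp()+[0,0,.03]); log("high")
if arm.get_obs()["grip_width"]>.03:
    yc=.009; mv(cas(-.012,yc,.165),v=.12); arm.pause(.2); snap("d1"); load(yc)
E
```

```text
down t70.8 cas [-231.5   53.2] grasp [0.436  0.0667 0.0722] F [-1.1 -0.6  0.5] w 0.0598 gf 0.0
grip t71.4 cas [-231.7   52.9] grasp [0.4363 0.0664 0.0729] F [-0.6 -3.3  0.8] w 0.0340 gf 30.0
lifted; dFz -5.4 t74.2 cas [-231.7   52.9] grasp [0.4363 0.0664 0.1327] F [-0.4  0.6 -4.5] w 0.0336 gf 30.0
high t74.5 cas [-231.7   52.5] grasp [0.4367 0.0664 0.1633] F [-0.5 -0.3 -4.1] w 0.0338 gf 30.0
low t77.6 cas [-11.8   8.7] grasp [0.4744 0.2875 0.0887] F [-0.1  0.2 -4. ] w 0.0336 gf 30.0
True
floor t81.2 cas [-11.7   8. ] grasp [0.475  0.2876 0.0769] F [-3.3 -2.5  9.1] w 0.0339 gf 30.0
True
toe home t87.4 cas [10.2  8.1] grasp [0.4744 0.3095 0.077 ] F [ -1.5 -10.4   3.1] w 0.0337 gf 30.0
True
flush t90.0 cas [ 9.7 16.8] grasp [0.4656 0.3087 0.0772] F [ 8.7 -3.4 -5.8] w 0.0337 gf 30.0
True
home2 t91.2 cas [10.7 16.1] grasp [0.4664 0.3098 0.0774] F [  3.1 -15.1   2.4] w 0.0337 gf 30.0
```

C is home. I release it and close the clamp.

```bash
python3 - <<'E'
from ops import *
release()
mv(cas(.0098,-.0842,.15),v=.2); mv(cas(.0098,-.0842,.105)); guarded(-Z3,.035,6,step=.005,v=.06)
eoat.grip(.02); log("clamp")
p=tp(); mv(p+W3*.070,v=.08); log("near")
print(guarded(W3,.018,12,step=.001)); log("snug"); arm.pause(.2)
eoat.grip(.06); log("open"); mv(tp()+[0,0,.08]); mv([.45,.23,.38],v=.2); arm.pause(.3); snap("e1"); log("")
im=cv2.imread("pics/e1.png"); np.save("/tmp/x",im)
cv2.imwrite("pics/e1c.png",cv2.resize(im[90:290,130:300],None,fx=3,fy=3,interpolation=cv2.INTER_CUBIC))
E
```

```text
released t92.1 cas [12.7 16.9] grasp [0.4655 0.3117 0.0773] F [ 0.7  0.4 -0.3] w 0.0600 gf 0.0
clamp t96.3 cas [  9.6 -84.7] grasp [0.5671 0.3115 0.0719] F [ 0.2 -4.2  2.1] w 0.0337 gf 30.0
near t97.3 cas [  9.5 -14.6] grasp [0.497  0.3094 0.0719] F [-2.6 -3.8  2.2] w 0.0334 gf 30.0
True
snug t100.5 cas [ 9.3 -4.1] grasp [0.4865 0.3089 0.0719] F [13.5 -2.  -8.5] w 0.0336 gf 30.0
open t101.3 cas [ 9.6 -2.5] grasp [0.485  0.3092 0.0719] F [ 0.5  0.2 -0.1] w 0.0599 gf 0.0
 t103.0 cas [-68.2  34.6] grasp [0.45   0.2304 0.212 ] F [-0.7 -0.   0.7] w 0.0600 gf 0.0
```

View pics/e1c.png

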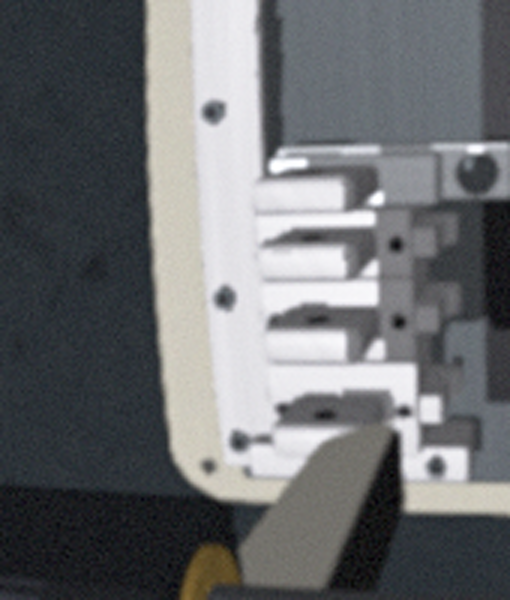

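e1c shows plates A, B and C flush between the stop and the clamp. There are no gaps, the heels are in line, and the clamp sits at the 90 mm the plates add up to. I hand it in.

```bash
python3 -c "
from plant import arm
print(arm.sign_off())"
```

```text
the job is handed in; nothing more can be done
None
```

The job is handed in, with no verdict returned: the three plates that were there (A, B and what measured as C) are home and flush in order, thickest at the end stop, with the clamp snug and about 103 s used.

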